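Clamp the polish jar and unscrew its cap

ROBOT

A 6-joint arm with a two-finger parallel gripper is mounted at the origin on the work surface. World frame = base frame: x ahead of the robot, y to its left, z up, the work surface at z = 0. Lengths are in m, angles in rad, forces in N, time in s.
With the tool pointing down it reaches from about 0.25 to 0.725 m from the base axis. Payload 4 kg.
Tool frame: the origin (TCP) lies midway between the tips of the shut fingers; the grasp point (between the pads) lies bot.pinch_z behind it (bot.pinch_z is the distance from the TCP to the grasp point, in m); z points along the fingers, y is the line along which they close (so a half turn about z gives the same grasp; the last joint's range is limited). The gripper opens to 85 mm and grips with 20 to 120 N. Pads are 22 mm wide; open, the fingers measure 114 mm over their backs; the gripper's body (76 mm by 85 mm) begins 54 mm behind the grasp point. The pads swing forward as they close: fully open they stand 13 mm farther back than shut.
Start: joints at [-1.332, 0.241, 0.005, 1.335, 0, 1.571], TCP at [0.118, -0.486, 0.231] pointing down, gripper open.
Joint ranges: [-2.72, 2.72], [-1.05, 1.87], [-1.09, 1.28], [-1.99, 2.15], [-1.42, 1.44], [-3.14, 3.14]. Speed limits (rad/s): [2.79, 2.79, 3.14, 3.14, 3.14, 3.14].

INTERFACE

Orientations are given as a unit quaternion [x, y, z, w].
In Python, from workcell import bot, cams, readout gives the robot as it stands (bot), with the cameras (cams) and the readings (readout).
- The arm moves only by the shell command python3 jog.py 'ROWS'. ROWS is a JSON list of rows, 1 to 10 of them, each of 7 numbers: a rotation vector rx, ry, rz in rad, then dx, dy, dz in m, then the finger opening in m; each row is the pose to reach, as a shift and turn from the pose commanded when the command began, along the tool's axes at that moment; what a row does not reach only later rows make up. A row lasts 1/8 s, in which the tool goes at most 0.0625 m and 0.188 rad, less where a joint would pass 70% of its speed; a pose out of reach is approached as far as the arm can. The fingers move at their own pace and stop on an object; the grip force is fixed at half the most. Time passes only in rows, so rows that do not move let the fingers close. It prints the time, the measured TCP pose, the force, the opening and the grip force at its end.
- readout.get_obs(): the state, without advancing time (a new reading comes with each control period).
- cams.camera(name): name is "scene" or "top" or "wrist"; returns the picture (420x560x3 uint8, red, green, blue); there is no depth.
- cams.calibration(name): a dict with "mtx" (3x3 intrinsics, pixels), "k1" (the pictures are not rectified: a ray, as slopes to the right and down, at radius r is drawn at 1 + k1 r^2 times it, then the intrinsics apply), "R" (3x3) and "t" (3): a world point X has camera coordinates R X + t. Camera axes: x right, y down, z forward; pixel columns grow to the right and rows downward; lengths in m; the calibration is good to about 2 mm. A picture is of the moment at which its call begins: read the wrist's pose just before it. calibration takes no time and is no camera call; for the wrist camera it gives the pose at the moment of the call.
- bot.job_done(): hands the job in; it is judged then, once.
The state is a dict: "clock": time; "joint_pos": joint angles; "joint_vel": joint speeds; "tau": joint torques, N m; "eef_pos": TCP position; "tool_rot": TCP orientation; "ft_force": force on the tool from outside, world axes, zero at the start; "ft_torque": the same for the moment, N m; "grip_width": finger opening in m; "grasp_force": force on a finger pad.
Only numpy, scipy, OpenCV 4.12 (cv2) and the standard library are available. Lean on these libraries where they do the work, as an engineer would, in place of code of your own. Each camera call takes 0.05 s, during which the arm holds its last target. There are 200 camera calls.

TASK

The case-polish jar stands loose in the small cam vice: swing the cam lever over until it stops, so that the sliding jaw clamps the jar, then unscrew the tight brass cap anticlockwise without the jar turning or lifting. Stop turning once the thread lets go (after about a sixth of a turn), raise the cap straight up off the neck and finish still holding it in the gripper, level and clear, just above the jar's mouth (a few centimetres at most). The lever stays locked over, and the other clock pieces on the shelf are left where they are.

Things in the scene. Friction and masses are not known exactly. Their poses are not given: they have to be found in the camera images.
- vice: Steel cam vice fixed to the shelf, base plate 90 x 200 x 12 mm, about 57 mm high at the jaws. Origin at shelf height, below the middle of the jar's seat. Its y axis runs from the fixed V jaw (at -y) through the seat to the sliding jaw (at +y) and on to the cam lever's pivot (88 mm from the origin along y); its z is up. It may be turned about z.
- seat (a point): Point on top of the vice's base plate, 12 mm above the shelf, where the jar's axis belongs. The loose jar may stand up to about 1.5 mm off it; clamping pushes it there.
- lever_pivot (a point): Point on the upright axis of the cam lever, 52 mm above the shelf. The lever swings level, clockwise seen from above.
- knob_top (a point): Top centre of the upright round black knob at the lever's end: 20 mm diameter, top 94 mm above the shelf, standing 40 mm proud of the flat 10 mm thick lever arm (arm's top at 54 mm); 70 mm from the lever's pivot. It moves on a level circle about the pivot.
- lever (a joint): Cam lever angle in rad: 0 to 0.2 at the start is open, 0 with the arm along the vice's -x; it grows as the lever swings clockwise (from above) to the vice's +y; 1.6 is the hard stop, arm along +y (1.4 and more counts as locked). It moves the jaw up to 8 mm, takes about 5 to 12 N at the knob and stays where it is left.
- jar: Round white ceramic polish jar, loose, 0.35 to 0.7 kg, on a 4 mm foot of 44 mm; body 68 mm diameter up to 66 mm, a 60 mm shoulder step up to 70 mm, then a 31 mm neck to 84 mm hidden in the cap. Origin at the centre of its underside, z up. It stands on the vice's base plate between the jaws with 2 to 4 mm of play until clamped; unclamped it turns with the cap.
- jar_side (a point): Point on the jar's side wall, 34 mm from the axis along the jar's x, 35 mm above its underside: shows whether the jar turns.
- jar_mouth (a point): Centre of the jar's mouth (top of the sprung sealing disc when capped), 88.5 mm above the jar's underside; the disc rises 3.5 mm when the cap is off.
- cap: Brass screw cap, about 0.15 kg, 30 mm tall: knurled solid grip part 50 mm diameter in the upper 14.5 mm, 48 mm skirt below it. Origin at the centre of its open underside, z up. Screwed tight, its underside is 73 mm above the jar's underside (3 mm above the shoulder) and its x axis is along the jar's x. Breaks loose at 0.4 to 0.8 N m; a sprung seal lifts it with 36 N, 10 N once freed.
- cap_edge (a point): Point on the cap's rim, 25 mm from its axis along the cap's x, 22 mm above its underside: shows the turn. Turned anticlockwise (from above) the cap climbs 3 mm on its two-lug thread, which lets go after 1.05 rad; from there to 2.4 rad it lifts straight off. It cannot be pulled off before.
- cap_top (a point): Centre of the cap's flat top, 30 mm above its underside; 115 mm above the shelf when tight.
- bob: Bystander: loose copper pendulum bob lying flat, 84 mm diameter, 22 mm thick. Origin under its centre.
- tray: Bystander: loose silver card tray, 110 x 150 x 14 mm. Origin under its centre.
- clock_face: Bystander: loose white ceramic clock face lying flat, 130 mm diameter, 6 mm thick. Origin under its centre.
- watch_case: Bystander: loose mother-of-pearl watch case, 50 mm diameter, 13 mm thick. Origin under its centre.

How it is judged:
By the outcome, as a careful person would: the job done as asked, in the order asked, and still so for the second after the job is handed in, while the arm keeps its last pose, push and grip.
It also fails if it takes over 48 s, if anything falls off the work surface, if the arm or the gripper's body presses on something with over 40 N, if the wrist force passes 120 N, or if a joint passes its speed limit or range.

## Working session

There is one attempt and no reset: what is moved stays moved. The work goes in short steps, Python scripts to look and compute and a shell command to move; the robot and the scene stay as the last step left them, time stands still between calls to the robot, and variables do not carry over. Pictures are saved under pics/ and viewed, at most 10 in all, crops included, and the job is handed in when it is done.

```bash
ls; mkdir -p pics; python3 - <<'E'
from workcell import bot, cams, readout
import cv2,numpy as np
o=readout.get_obs();print(o['clock'],o['eef_pos'],o['tool_rot'],o['grip_width'],bot.pinch_z)
a=cams.camera("scene");b=cams.camera("top")
cv2.imwrite("pics/s.png",a[:,:,::-1]);cv2.imwrite("pics/t.png",b[:,:,::-1])
for n in("scene","top"):
  c=cams.calibration(n);print(n,c['mtx'],c['k1'],c['R'],c['t'])
E
```

```text
jog.py
pics
workcell.py
0.0 [ 0.1181172  -0.4851994   0.23041757] [ 9.92881551e-01  1.19101388e-01 -1.09142271e-04 -1.03595698e-03] 0.085469646159467 0.0187
scene [[418.93909996   0.         275.02717356]
 [  0.         418.93909996 205.14820854]
 [  0.           0.           1.        ]] -0.028670529192580865 [[-0.27065648  0.96262408  0.00999763]
 [ 0.55695573  0.16505043 -0.81397707]
 [-0.78520404 -0.21473993 -0.58081097]] [ 0.17923721 -0.23643232  1.63695923]
top [[538.73795714   0.         277.4908966 ]
 [  0.         538.73795714 198.99113583]
 [  0.           0.           1.        ]] -0.02170849225870108 [[ 9.60501692e-03 -9.99953124e-01  1.22175210e-03]
 [-9.73867921e-01 -9.63169808e-03 -2.26910784e-01]
 [ 2.26911915e-01  9.89656743e-04 -9.73914782e-01]] [-0.01788112  0.55594758  1.25654801]
```

View pics/s.png

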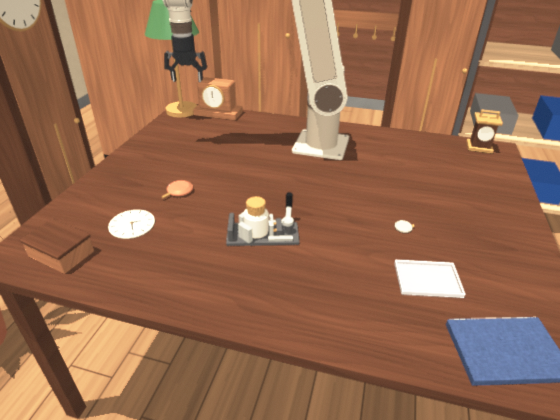

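View pics/t.png

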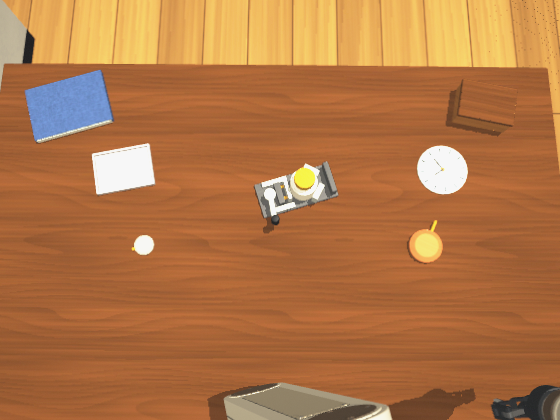

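The top view shows the cap at about (304,179), the knob at (275,219) and the lever pivot at (269,194). The vice's y axis points to image left, which is roughly world +y. The bystanders are all well away from it. Next I'll measure these points.

```bash
cat > h.py <<'E'
from workcell import bot, cams, readout
import cv2,numpy as np
from scipy.spatial.transform import Rotation as Ro
def ray(c,uv):
    K=c['mtx'];d=(np.array(uv,float)-K[:2,2])/[K[0,0],K[1,1]]
    s=d.copy()
    for _ in range(20): s=d/(1+c['k1']*(s@s))
    return -c['R'].T@c['t'], c['R'].T@np.array([s[0],s[1],1])
def onz(c,uv,z):
    o,d=ray(c,uv);return o+d*(z-o[2])/d[2]
def proj(c,X):
    p=c['R']@np.array(X)+c['t'];s=p[:2]/p[2];s=s*(1+c['k1']*(s@s))
    return c['mtx'][:2,:2]@s+c['mtx'][:2,2]
def tri(cs,uvs):
    A=0;b=0
    for c,u in zip(cs,uvs):
        o,d=ray(c,u);d/=np.linalg.norm(d);P=np.eye(3)-np.outer(d,d);A=A+P;b=b+P@o
    return np.linalg.solve(A,b)
E
python3 - <<'E'
from h import *
for n,f,(x0,y0,x1,y1) in (("scene","s",(215,180,310,255)),("top","t",(245,150,350,235))):
    im=cv2.imread(f"pics/{f}.png");c=cams.calibration(n)
    cr=im[y0:y1,x0:x1];h=cv2.cvtColor(cr,cv2.COLOR_BGR2HSV)
    m=((h[:,:,0]>15)&(h[:,:,0]<35)&(h[:,:,1]>120)&(h[:,:,2]>120)).astype(np.uint8)
    k=(h[:,:,2]<45).astype(np.uint8)
    for nm,mm,z in(("cap",m,.115),("black",k,.094)):
        N,_,st,ce=cv2.connectedComponentsWithStats(mm)
        for i in range(1,N):
            if st[i,4]>12: u=ce[i]+[x0,y0];print(n,nm,st[i]+[x0,y0,0,0,0],u,onz(c,u,z))
    cv2.imwrite(f"pics/{f}c.png",cv2.resize(cr,None,fx=4 if f=='t' else 4,fy=4,interpolation=cv2.INTER_CUBIC))
a=cv2.imread("pics/sc.png");b=cv2.imread("pics/tc.png")
w=np.zeros((a.shape[0]+b.shape[0],max(a.shape[1],b.shape[1]),3),np.uint8)
w[:a.shape[0],:a.shape[1]]=a;w[a.shape[0]:,:b.shape[1]]=b
w=w[:, :];print(w.shape);w=cv2.resize(w,None,fx=600/w.shape[0],fy=600/w.shape[0]) if w.shape[0]>600 else w
cv2.imwrite("pics/both.png",w)
E
```

```text
scene cap [246 196  19  20 179] [255.36871508 207.5027933 ] [ 0.62306528 -0.06558798  0.115     ]
scene black [287 195   5  11  47] [289.         199.80851064] [0.53430702 0.00332195 0.094     ]
top cap [294 167  21  23 368] [303.88858696 178.33423913] [ 0.59519149 -0.07472841  0.115     ]
top black [272 221   7   4  14] [275.  222.5] [ 0.49183027 -0.00713988  0.094     ]
(640, 420, 3)
```

View pics/tc.png

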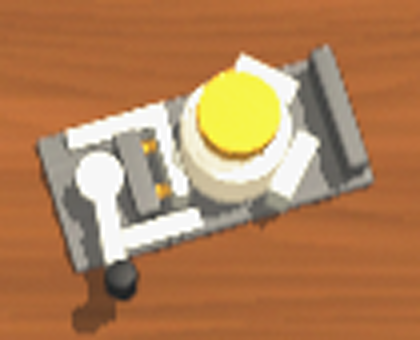

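```bash
cat >> h.py <<'E'
def go(p,th):
    """shift & turn (tool axes) from present pose to TCP p, tool x at world angle th, tool straight down"""
    o=readout.get_obs();R0=Ro.from_quat(o['tool_rot'])
    R1=Ro.from_matrix(np.array([[np.cos(th),np.sin(th),0],[np.sin(th),-np.cos(th),0],[0,0,-1]]))
    print('rot',np.round((R0.inv()*R1).as_rotvec(),3),'d',np.round(R0.inv().apply(np.array(p)-o['eef_pos']),4),'q',np.round(o['joint_pos'],2))
E
python3 - <<'E'
from h import *
c=cams.calibration("top");f=lambda x,y:(245+x/4-.375,150+y/4-.375)
print('cap',onz(c,f(238,110),.115),'pivot',onz(c,f(100,176),.056),'knob',onz(c,f(119,276),.094))
print('edge',onz(c,f(75,270),.012),onz(c,f(370,185),.012))
go([.47,-.06,.26],3.33)
print(cams.calibration("wrist")['R'],cams.calibration("wrist")['t'], -cams.calibration("wrist")['R'].T@cams.calibration("wrist")['t'])
E
```

```text
cap [ 0.59817486 -0.07529507  0.115     ] pivot [0.57136726 0.00711888 0.056     ] knob [ 0.50116487 -0.00555692  0.094     ]
edge [0.5207306  0.02285183 0.012     ] [ 0.57787165 -0.16465738  0.012     ]
rot [-0.000e+00 -3.000e-03 -3.091e+00] d [ 0.4425 -0.33   -0.0289] q [-1.33  0.24  0.    1.34 -0.    1.57]
[[ 0.2373654  -0.97141943 -0.00139924]
 [-0.92112581 -0.22553321  0.31727277]
 [-0.30852051 -0.07402071 -0.94833329]] [-0.49957805 -0.04184958  0.38006515] [ 0.19729172 -0.4666056   0.37300714]
```

```bash
python3 -c "
from h import *
go([.50,-.04,.28],3.33)"
R='[0,0,-3.09,0.462,-0.341,-0.049,0.04]'; python3 jog.py '[[0,0,-0.3,0.045,-0.034,-0.049,0.085],[0,0,-0.6,0.09,-0.068,-0.049,0.085],[0,0,-0.8,0.135,-0.1,-0.049,0.085],[0,0,-1,0.18,-0.13,-0.049,0.085],[0,0,-1.2,0.225,-0.16,-0.049,0.085],[0,0,-1.4,0.27,-0.2,-0.049,0.06],[0,0,-1.6,0.315,-0.23,-0.049,0.05],[0,0,-1.8,0.36,-0.265,-0.049,0.04],[0,0,-2,0.41,-0.3,-0.049,0.04],[0,0,-2.2,0.462,-0.341,-0.049,0.04]]'
python3 -c "
from h import *
go([.50,-.04,.28],3.33)"
```

```text
rot [-0.000e+00 -3.000e-03 -3.091e+00] d [ 0.4763 -0.3424 -0.0489] q [-1.33  0.24  0.    1.34 -0.    1.57]
clock: 1.35
eef_pos: [0.4851, -0.0465, 0.28]
tool_rot: [0.489, 0.872, -0.0, -0.0]
ft_force: [-0.1, -1.0, 0.2]
grip_width: 0.0399
grasp_force: 0.0
rot [-0.   -0.   -1.21] d [-0.0022  0.0161 -0.    ] q [-0.1   0.2   0.08  1.45 -0.    0.93]
```

```bash
python3 jog.py '[[0,0,-1.21,0,0.016,0,0.04],[0,0,-1.21,0,0.016,0,0.04],[0,0,-1.21,0,0.016,0,0.04],[0,0,-1.21,0,0.016,0,0.04],[0,0,-1.21,0,0.016,0,0.04],[0,0,-1.21,0,0.016,0,0.04],[0,0,-1.21,0,0.016,0,0.04],[0,0,-1.21,0,0.016,0,0.04]]'
python3 - <<'E'
from h import *
c=cams.calibration("wrist");a=cams.camera("wrist");cv2.imwrite("pics/w1.png",a[:,:,::-1])
np.save("w1.npy",np.array([c],dtype=object),allow_pickle=True)
for n,p in(("cap",[.598,-.0753,.115]),("pivot",[.571,.007,.056]),("knob",[.501,-.0056,.094])):print(n,proj(c,p))
E
```

```text
clock: 2.35
eef_pos: [0.4976, -0.0398, 0.2798]
tool_rot: [-0.09, 0.996, 0.0, -0.001]
ft_force: [-0.5, -0.2, -1.5]
grip_width: 0.04
grasp_force: 0.0
cap [233.81554046 268.91849769]
pivot [309.24011614 236.91939053]
knob [314.10405243 189.82896021]
```

View pics/w1.png

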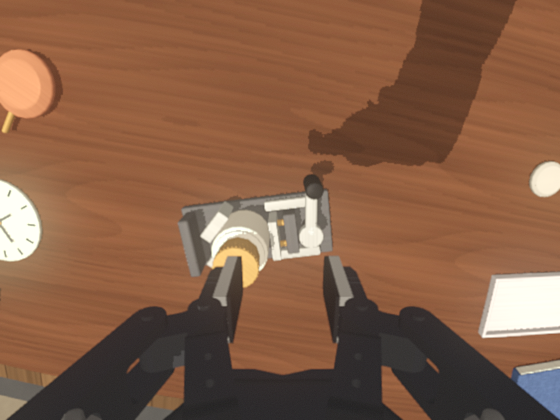

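The wrist view puts the knob at (313,187), the pivot at (311,236) and the cap at (237,265). All are within a few pixels of where my top-view estimates project.

```bash
python3 - <<'E'
from h import *
c=np.load("w1.npy",allow_pickle=True)[0];t=cams.calibration("top")
print('piv',onz(c,(311,236),.056),'tri',tri([c,t],[(311,236),(269.6,193.6)]))
im=cv2.imread("pics/w1.png");k=(im[165:205,295:330].max(2)<50).astype(np.uint8)
N,_,st,ce=cv2.connectedComponentsWithStats(k);print(st[1:]+[295,165,0,0,0],ce[1:]+[295,165])
print('knob',onz(c,(314,190),.094),'mid',onz(c,(313.5,187.5),.074))
h=cv2.cvtColor(im[225:300,200:275],cv2.COLOR_BGR2HSV);m=(h[:,:,0]>10)&(h[:,:,0]<30)&(h[:,:,1]>110)&(h[:,:,2]>120)
y,x=np.nonzero(m);print('cap px',x.min()+200,x.max()+200,y.min()+225,y.max()+225)
go([.501,-.006,.062],3.33)
E
```

```text
piv [0.56939123 0.00888992 0.056     ] tri [0.57074143 0.00814202 0.05504708]
[] []
knob [ 0.50120367 -0.00566885  0.094     ] mid [ 0.50357571 -0.00383135  0.074     ]
cap px 200 274 238 299
rot [ 0.    -0.001 -0.008] d [-0.0095  0.0326  0.2179] q [-0.08  0.22  0.11  1.46  0.   -0.26]
```

```bash
python3 jog.py '[[0,0,0,-0.009,0.033,0.03,0.04],[0,0,0,-0.009,0.033,0.09,0.04],[0,0,0,-0.009,0.033,0.15,0.04],[0,0,0,-0.009,0.033,0.195,0.04],[0,0,0,-0.009,0.033,0.218,0.03],[0,0,0,-0.009,0.033,0.218,0.03]]'
python3 - <<'E'
from h import *
P=np.array([.571,.0075]);k=np.array([.5015,-.0055])-P;a0=np.arctan2(k[1],k[0]);print('a0',a0)
# rows: tool turned clockwise by s; TCP on circle
o=readout.get_obs();R0=Ro.from_quat(o['tool_rot']);print(o['eef_pos'],o['ft_force'],o['grip_width'])
for s in np.arange(.15,1.66,.15):
    q=P+.0705*np.array([np.cos(a0-s),np.sin(a0-s)])
    print(round(s,2),np.round(R0.inv().apply([*(q-o['eef_pos'][:2]),0]),4))
a=cams.camera("wrist");cv2.imwrite("pics/w2.png",a[:,:,::-1])
E
```

```text
clock: 3.15
eef_pos: [0.4987, -0.0057, 0.0603]
tool_rot: [-0.09, 0.996, 0.0, -0.003]
ft_force: [0.6, -0.8, 0.4]
grip_width: 0.03
grasp_force: 0.0
a0 -2.956679108432108
[ 0.49867219 -0.00574419  0.06028002] [ 0.55144176 -0.79739845  0.3595547 ] 0.030040117802803048
0.15 [-0.0038  0.0103 -0.    ]
0.3 [-0.0061  0.0206 -0.    ]
0.45 [-0.0099  0.0304 -0.    ]
0.6 [-0.0152  0.0396 -0.    ]
0.75 [-0.0218  0.0479 -0.0001]
0.9 [-0.0295  0.0551 -0.0001]
1.05 [-0.0382  0.061  -0.0001]
1.2 [-0.0477  0.0656 -0.0002]
1.35 [-0.0578  0.0687 -0.0002]
1.5 [-0.0683  0.0703 -0.0003]
1.65 [-0.0788  0.0703 -0.0003]
```

View pics/w2.png

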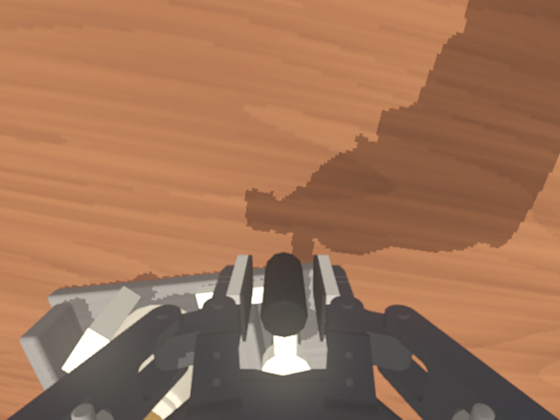

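The knob sits centred between the pads, at about (284,295). Next I swing it along the arc, with the tool turning clockwise.

```bash
python3 jog.py '[[0,0,0.15,-0.004,0.0103,0,0.028],[0,0,0.3,-0.006,0.0206,0,0.028],[0,0,0.45,-0.01,0.0304,0,0.028],[0,0,0.6,-0.015,0.0396,0,0.028],[0,0,0.75,-0.022,0.048,0,0.028],[0,0,0.9,-0.0295,0.055,0,0.028],[0,0,1.05,-0.038,0.061,0,0.028],[0,0,1.2,-0.048,0.0656,0,0.028],[0,0,1.35,-0.058,0.0687,0,0.028],[0,0,1.45,-0.065,0.07,0,0.028]]'
python3 - <<'E'
from h import *
o=readout.get_obs();print(o['ft_force'],o['ft_torque'],np.round(o['joint_pos'],2))
P=np.array([.571,.0075]);a=o['eef_pos'][:2]-P;print(np.hypot(*a),np.arctan2(a[1],a[0])-(.295-np.pi))
R0=Ro.from_quat(o['tool_rot'])
for s in (1.6,1.65,1.7,1.75):
    an=.295-np.pi-s;q=P+.0705*np.array([np.cos(an),np.sin(an)]);print(s,R0.inv().apply([*(q-o['eef_pos'][:2]),0]))
E
```

```text
clock: 4.45
eef_pos: [0.5487, 0.0753, 0.0632]
tool_rot: [0.594, 0.805, -0.002, -0.003]
ft_force: [-9.7, 0.8, 3.9]
grip_width: 0.028
grasp_force: 4.5
[-9.69964502  0.84068241  3.92993996] [ 0.11311589  1.93124655 -0.04590201] [ 0.14  0.48 -0.11  0.99  0.    1.41]
0.07137826254598127 4.735844029967155
1.6 [-9.04769427e-04  3.72864342e-03 -2.52088702e-05]
1.65 [-1.11089298e-03  7.24717448e-03 -4.73179390e-05]
1.7 [-1.49261506e-03  1.07510038e-02 -6.97921534e-05]
1.75 [-2.04898158e-03  1.42313735e-02 -9.25753397e-05]
```

```bash
python3 jog.py '[[0,0,0.03,0,0.003,0,0.028],[0,0,0.06,-0.001,0.006,0,0.028],[0,0,0.06,-0.001,0.006,0,0.028]]'; python3 jog.py '[[0,0,0.03,0,0.003,0,0.028],[0,0,0.03,-0.001,0.004,0,0.028]]'
```

```text
clock: 4.82
eef_pos: [0.5545, 0.0771, 0.0631]
tool_rot: [0.616, 0.788, -0.001, -0.004]
ft_force: [-9.1, 3.2, 3.1]
grip_width: 0.0282
grasp_force: 4.1
clock: 5.08
eef_pos: [0.5565, 0.0775, 0.063]
tool_rot: [0.628, 0.778, -0.002, -0.005]
ft_force: [-16.2, 5.4, 8.0]
grip_width: 0.028
grasp_force: 7.1
```

```bash
python3 jog.py '[[0,0,0,0,-0.004,0,0.032],[0,0,0,0,-0.002,0,0.036],[0,0,0,0,-0.002,-0.05,0.04],[0,0,0,0,-0.002,-0.11,0.04],[0,0,0,0,-0.002,-0.14,0.04],[0,0,0,0,-0.002,-0.14,0.05]]'
python3 - <<'E'
from h import *
a=cams.camera("wrist");s=cams.camera("scene")[180:255,200:310,::-1];t=cams.camera("top")[140:240,240:350,::-1]
cv2.imwrite("pics/t3.png",t);cv2.imwrite("pics/s3.png",s)
w=np.hstack([cv2.resize(s,(400,273),interpolation=cv2.INTER_CUBIC),cv2.resize(t,(300,273),interpolation=cv2.INTER_CUBIC)])
cv2.imwrite("pics/v3.png",w)
cv2.imwrite("pics/w3.png",a[:,:,::-1]);go([.5972,-.0762,.2],1.77)
E
```

```text
clock: 5.82
eef_pos: [0.5634, 0.0754, 0.2069]
tool_rot: [0.628, 0.778, 0.004, 0.004]
ft_force: [0.1, -0.3, -0.7]
grip_width: 0.0499
grasp_force: 0.0
rot [-0.001  0.     0.013] d [-0.1557  0.0044  0.0016] q [ 0.13  0.38  0.13  1.31 -0.    1.49]
```

View pics/w3.png

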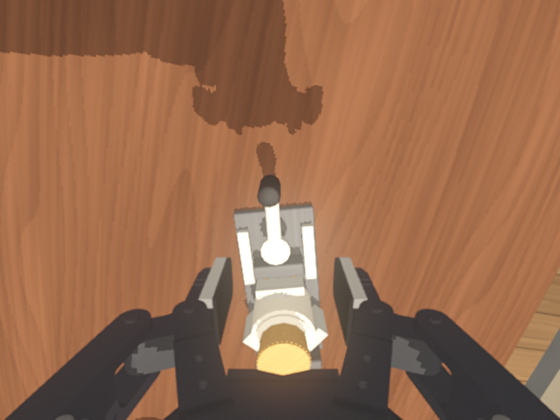

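The wrist view shows the lever arm now lying along the vice's axis, with the knob at (269,190), the pivot at (275,250) and the cap top at about (284,358). I'll check the lever angle and get a cap fix.

```bash
python3 - <<'E'
from h import *
c=cams.calibration("wrist")
k=onz(c,(269.5,195),.094);p=onz(c,(275,250),.056);print(k,p,'ang',3.437-np.arctan2(k[1]-p[1],k[0]-p[0]))
print('cap',onz(c,(284,358),.115))
t=cams.calibration("top");im=cv2.imread("pics/t3.png");h=cv2.cvtColor(im,cv2.COLOR_BGR2HSV)
m=(h[:,:,0]>15)&(h[:,:,0]<35)&(h[:,:,1]>120)&(h[:,:,2]>220)
y,x=np.nonzero(m);print(x.min()+240,x.max()+240,y.min()+140,y.max()+140,len(x))
u=(x.mean()+240,y.mean()+140);print('top cap',u,onz(t,u,.115))
E
```

```text
[0.54799565 0.07962555 0.094     ] [0.56543259 0.01375459 0.056     ] ang 1.6074255362004564
cap [ 0.59099465 -0.06248293  0.115     ]
295 314 168 186 310
top cap (np.float64(304.5), np.float64(177.10967741935485)) [ 0.59822155 -0.07618644  0.115     ]
```

```bash
python3 jog.py '[[0,0,0,-0.05,0.002,0,0.07],[0,0,0,-0.1,0.003,0,0.08],[0,0,0,-0.12,0.004,0,0.085],[0,0,0,-0.12,0.004,0,0.085]]'
```

```text
clock: 6.48
eef_pos: [0.589, -0.0423, 0.2008]
tool_rot: [0.629, 0.777, -0.001, -0.001]
ft_force: [0.2, 0.6, 0.2]
grip_width: 0.0849
grasp_force: 0.0
```

```bash
python3 - <<'E'
from h import *
a=cams.camera("top")[140:240,240:350,::-1];w=cams.camera("wrist")[:,:,::-1]
cv2.imwrite("pics/w4.png",w)
go([.5972,-.0762,.2],1.77)
E
```

```text
rot [-0.002 -0.001  0.014] d [-0.0367  0.0005  0.0014] q [-0.07  0.44  0.21  1.34  0.    1.29]
```

```bash
python3 - <<'E'
from h import *
c=cams.calibration("wrist");w=cams.camera("wrist")[:,:,::-1];cv2.imwrite("pics/w5.png",w)
h=cv2.cvtColor(w,cv2.COLOR_BGR2HSV)
m=((h[:,:,0]>12)&(h[:,:,0]<32)&(h[:,:,1]>90)&(h[:,:,2]>140)).astype(np.uint8)
N,_,st,ce=cv2.connectedComponentsWithStats(m)
for i in range(1,N):
    if st[i,4]>200: print(st[i],ce[i],onz(c,ce[i],.115))
print(proj(c,[.598,-.0762,.115]))
E
```

```text
[ 253  213   63   69 3356] [283.77056019 248.87514899] [ 0.59611175 -0.07023199  0.115     ]
[540 251  20  42 431] [552.73317865 277.04176334] [ 0.82880529 -0.04915508  0.115     ]
[ 514  291   46   74 2046] [540.29863148 324.71554252] [ 0.84265135 -0.09739789  0.115     ]
[113 387  19  24 223] [121.48430493 398.22869955] [ 0.47410228 -0.26647922  0.115     ]
[284.48732611 255.98823819]
```

View pics/w5.png

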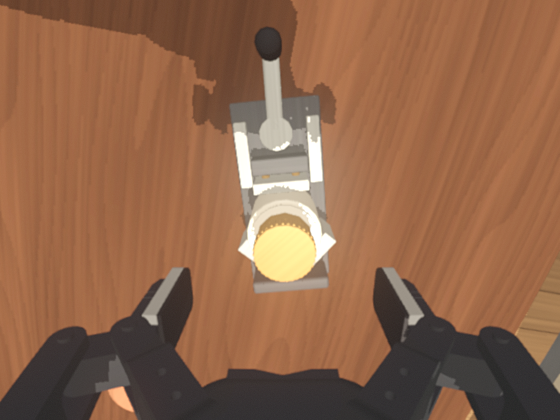

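The cap top is at about (284,252), midway between the open fingers. The lever is locked. Next I go over the cap and down.

```bash
python3 -c "
from h import *
go([.597,-.075,.085],1.77)"; python3 jog.py '[[0,0,0.014,-0.035,0,0.02,0.085],[0,0,0.014,-0.035,0,0.06,0.085],[0,0,0.014,-0.035,0,0.09,0.085],[0,0,0.014,-0.035,0,0.112,0.08],[0,0,0.014,-0.035,0,0.115,0.075],[0,0,0.014,-0.035,0,0.115,0.065]]'
python3 -c "
from h import *
go([.597,-.075,.085],1.77)
cv2.imwrite('pics/w6.png',cams.camera('wrist')[:,:,::-1])"
```

```text
rot [-0.001 -0.001  0.015] d [-0.036   0.0005  0.1167] q [-0.07  0.44  0.21  1.34  0.    1.29]
clock: 7.38
eef_pos: [0.5972, -0.0745, 0.0879]
tool_rot: [0.633, 0.774, 0.0, 0.0]
ft_force: [-0.1, 0.1, 0.8]
grip_width: 0.0651
grasp_force: 0.0
rot [0.001 0.    0.001] d [-0.0005 -0.0003  0.0029] q [-0.12  0.53  0.05  1.09  0.    1.25]
```

View pics/w6.png

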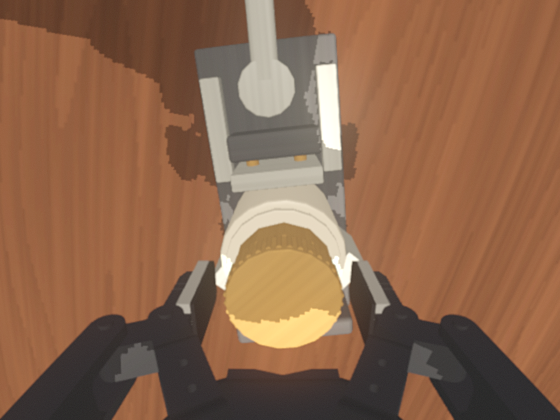

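The cap top is at (284,289), centred between the pads. I'll check the alignment along tool x.

```bash
python3 -c "
from h import *
c=cams.calibration('wrist');print(onz(c,(284,289),.115),proj(c,[*readout.get_obs()['eef_pos'][:2],.115]))"
python3 jog.py '[[0,0,0,-0.0,0,0.003,0.055],[0,0,0,0,0,0.003,0.04],[0,0,0,0,0,0.003,0.04],[0,0,0,0,0,0.003,0.04],[0,0,0,0,0,0.003,0.04]]'
```

```text
[ 0.59689804 -0.06890084  0.115     ] [283.10281314 300.91517623]
clock: 8.05
eef_pos: [0.5977, -0.0754, 0.0854]
tool_rot: [0.633, 0.774, 0.001, 0.001]
ft_force: [0.6, 0.9, 6.3]
grip_width: 0.0483
grasp_force: 61.7
```

Allowing for the visible knurled side, the cap's centre agrees with the tool axis to about 1 mm, and the grip reads 62 N. Next I turn it anticlockwise while climbing with the thread.

```bash
python3 jog.py '[[0,0,-0.08,0,0,-0.0002,0.04],[0,0,-0.16,0,0,-0.0004,0.04],[0,0,-0.26,0,0,-0.0007,0.04],[0,0,-0.36,0,0,-0.001,0.04]]'
python3 - <<'E'
from h import *
print(readout.get_obs()['ft_torque'])
s=cams.camera("scene")[180:255,200:310,::-1]
cv2.imwrite("pics/s7.png",cv2.resize(s,None,fx=5,fy=5,interpolation=cv2.INTER_CUBIC))
E
```

```text
clock: 8.55
eef_pos: [0.5982, -0.0755, 0.0864]
tool_rot: [0.484, 0.875, 0.001, 0.001]
ft_force: [1.7, 0.8, 4.6]
grip_width: 0.0484
grasp_force: 61.9
[ 0.20549332 -0.33936787 -0.3033757 ]
```

```bash
python3 jog.py '[[0,0,-0.1,0,0,-0.0003,0.04],[0,0,-0.2,0,0,-0.0006,0.04],[0,0,-0.3,0,0,-0.0009,0.04],[0,0,-0.4,0,0,-0.0012,0.04],[0,0,-0.5,0,0,-0.0015,0.04],[0,0,-0.6,0,0,-0.0018,0.04],[0,0,-0.7,0,0,-0.002,0.04]]'; python3 -c "
from h import *
print(readout.get_obs()['ft_torque'])"; python3 jog.py '[[0,0,-0.08,0,0,-0.0002,0.04],[0,0,-0.12,0,0,-0.0002,0.04],[0,0,-0.12,0,0,-0.0002,0.04]]';python3 -c "
from h import *
o=readout.get_obs();print(o['ft_torque'],o['joint_pos'])
c=cams.camera('wrist');cv2.imwrite('pics/w8.png',c[:,:,::-1])"
```

```text
clock: 9.48
eef_pos: [0.5977, -0.0755, 0.0884]
tool_rot: [0.154, 0.988, 0.0, 0.001]
ft_force: [-0.9, 0.5, 5.9]
grip_width: 0.0484
grasp_force: 62.0
[ 0.19091486 -0.12052737  0.01286124]
clock: 9.85
eef_pos: [0.5979, -0.0755, 0.0886]
tool_rot: [0.096, 0.995, 0.0, 0.001]
ft_force: [0.2, 0.3, 5.9]
grip_width: 0.0483
grasp_force: 62.0
[ 0.19403659 -0.11702172 -0.0360903 ] [-1.25751625e-01  5.31692347e-01  5.53386422e-02  1.09193718e+00
  1.05616640e-04  6.71309862e-02]
```

The torque fell to nearly zero and there is a small upward push, so the thread has let go. I'll lift gently to test that.

```bash
python3 jog.py '[[0,0,0,0,0,-0.001,0.04],[0,0,0,0,0,-0.002,0.04],[0,0,0,0,0,-0.003,0.04]]'
```

```text
clock: 10.28
eef_pos: [0.597, -0.0751, 0.0897]
tool_rot: [0.096, 0.995, 0.0, -0.0]
ft_force: [4.5, 1.6, -4.2]
grip_width: 0.0483
grasp_force: 62.3
```

```bash
python3 jog.py '[[0,0,0,0,0,-0.001,0.04],[0,0,0,0,0,-0.001,0.04]]'; python3 -c "
from h import *
o=readout.get_obs();print(o['ft_force'],o['ft_torque'])"
```

```text
clock: 10.52
eef_pos: [0.5967, -0.075, 0.0912]
tool_rot: [0.096, 0.995, 0.0, -0.0]
ft_force: [4.2, 2.4, -3.5]
grip_width: 0.0484
grasp_force: 62.3
[ 4.16425819  2.36552107 -3.51877909] [ 4.65473677e-01 -7.46646503e-01 -2.67083133e-04]
```

```bash
python3 jog.py '[[0,0,0,0,0,-0.002,0.04],[0,0,0,0,0,-0.004,0.04],[0,0,0,0,0,-0.004,0.04]]'; python3 -c "
from h import *
o=readout.get_obs();print(o['ft_force'],o['ft_torque'])
s=cams.camera('scene')[170:250,205:305,::-1];t=cams.camera('top')[140:220,250:350,::-1]
cv2.imwrite('pics/v9.png',np.hstack([cv2.resize(i,None,fx=4,fy=4,interpolation=cv2.INTER_CUBIC) for i in(s,t)]))"
```

```text
clock: 10.9
eef_pos: [0.5961, -0.0759, 0.0958]
tool_rot: [0.096, 0.995, -0.001, -0.001]
ft_force: [0.0, 0.1, -1.9]
grip_width: 0.048
grasp_force: 62.4
[ 0.03182485  0.08266497 -1.91894061] [-0.05008696  0.00555553  0.01350991]
```

View pics/v9.png

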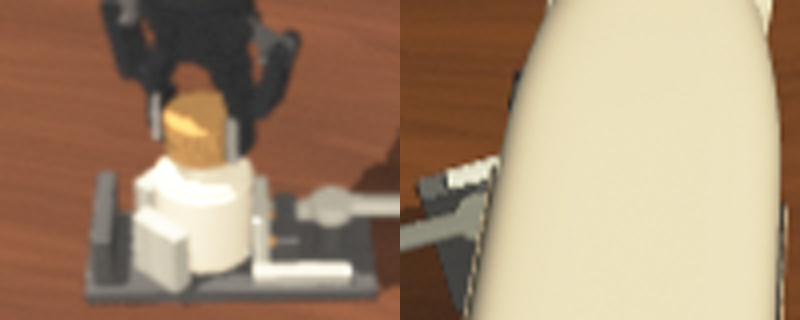

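The cap is loose in the grip: fz of about −1.9 N is roughly its own weight, and the jar is still in the vice. I raise it clear of the mouth.

```bash
python3 jog.py '[[0,0,0,0,0,-0.006,0.04],[0,0,0,0,0,-0.012,0.04],[0,0,0,0,0,-0.018,0.04],[0,0,0,0,0,-0.024,0.04],[0,0,0,0,0,-0.024,0.04],[0,0,0,0,0,-0.024,0.04],[0,0,0,0,0,-0.024,0.04]]'; python3 -c "
from h import *
o=readout.get_obs();print(o['ft_force'],o['ft_torque'])
s=cams.camera('scene')[150:260,195:325,::-1]
cv2.imwrite('pics/v10.png',cv2.resize(s,None,fx=5,fy=5,interpolation=cv2.INTER_CUBIC))"
```

```text
clock: 11.88
eef_pos: [0.5966, -0.0754, 0.1192]
tool_rot: [0.096, 0.995, -0.0, -0.0]
ft_force: [-0.6, 0.1, -1.4]
grip_width: 0.0482
grasp_force: 62.4
[-0.63877835  0.08816081 -1.38528774] [ 0.00042644 -0.00292451 -0.01381239]
```

View pics/v10.png

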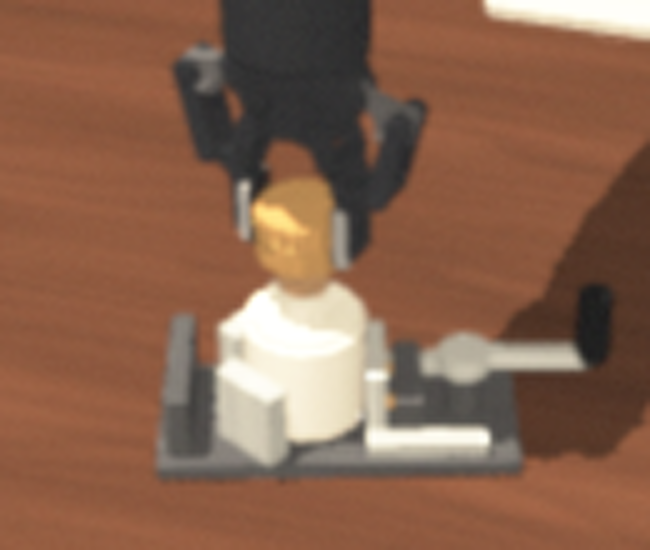

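The cap is held clear above the neck, and the lever is still locked over. I've used all 10 pictures, so I'll check level numerically: the cap's outline in the wrist image before the lift (w8) against now.

```bash
python3 - <<'E'
from h import *
w=cams.camera("wrist")[:,:,::-1];cv2.imwrite("pics/w11.png",w)
for im in (cv2.imread("pics/w6.png"),cv2.imread("pics/w8.png"),w):
    h=cv2.cvtColor(im,cv2.COLOR_BGR2HSV)
    m=((h[:,:,0]>12)&(h[:,:,0]<32)&(h[:,:,1]>110)&(h[:,:,2]>90)).astype(np.uint8)
    m=cv2.morphologyEx(m,cv2.MORPH_OPEN,np.ones((5,5)))
    N,l,st,ce=cv2.connectedComponentsWithStats(m)
    i=max((i for i in range(1,N) if abs(ce[i][0]-284)<40),key=lambda i:st[i,4])
    ys=np.nonzero(l==i);print(st[i],ce[i])
    for x in (240,262,284,306,328):
        r=ys[0][ys[1]==x];print('  col',x,r.min() if len(r) else 0,r.max() if len(r) else 0, end='')
    print()
a=cv2.cvtColor(cv2.imread("pics/w8.png"),cv2.COLOR_BGR2GRAY);b=cv2.cvtColor(w,cv2.COLOR_BGR2GRAY)
f=lambda g:np.float32(cv2.Laplacian(g,cv2.CV_32F,ksize=3)[215:350,225:345])
A=cv2.Canny(a,60,150)[215:360,215:355];B=cv2.Canny(b,60,150)[215:360,215:355]
for x in(25,47,69,91,113):print(x+215,np.nonzero(A[:,x])[0]+215,np.nonzero(B[:,x])[0]+215)
E
```

```text
[  223   224   120   125 11429] [282.95546417 288.15635664]
  col 240 248 330  col 262 228 345  col 284 224 348  col 306 229 344  col 328 255 329
[  223   224   120   128 11987] [282.54634187 289.54091933]
  col 240 246 336  col 262 228 348  col 284 224 351  col 306 229 346  col 328 254 333
[  223   224   120   128 11976] [282.54283567 289.51260855]
  col 240 247 336  col 262 229 348  col 284 224 351  col 306 229 346  col 328 256 333
240 [216 217 244 245 261 262 266 326 335 336] [234 235 236 244 245 261 266 324 325 335 336]
262 [227 253 326 347] [220 221 224 227 253 324 347]
284 [222 250 330 331 332 350] [217 222 250 332 350]
306 [228 254 340 346] [227 228 254 339 340 346]
328 [215 223 224 250 251 252 262 263 267 268 332 333] [250 251 252 253 254 262 263 267 268 332 333]
```

```bash
python3 -c "
from workcell import bot, cams, readout
print(bot.job_done())"
```

```text
the job is handed in; nothing more can be done
None
```

I handed the job in at about 12 s: lever at its stop (about 1.6 rad), cap turned about 1.18 rad, lifted straight off and held level about 15 mm above the mouth; I inferred the jar didn't turn from the torque and pictures, and didn't re-measure the bystanders.

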